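Load the wire stand at a jewellery bench

TASK

Get the bench ready for stringing: slide the grey wire stand along the bench until its foot is all on the round green pad, then thread every wire reel that is there down its post, fully home, the widest at the bottom and each next one narrower, and finish with the brass collar down on top of them. Also slide the grey bead board along the bench until all of it lies on the long terracotta mat, lined up with it. Slide the stand and the board without lifting them off the bench, and leave the pliers, scissors, cup, bottle, jar and card pack where they are.

Things in the scene. Friction and masses are not known exactly. Their poses are not given: they have to be found in the camera images.
- stand: grey steel wire stand, 0.9 kg, loose: a round foot 110 mm across and 12 mm thick, in its middle an upright aluminium post, 20 mm in diameter, 58 mm high above the foot (top 70 mm above the bench; last 6 mm taper to 12 mm). Origin: centre of the foot's underside, z up along the post. Five reels plus the collar make 64 mm, so the collar may stick out above the post.
- round_pad: round green felt pad, 140 mm across, flush with the bench and fixed. Origin: its centre, at bench height.
- reel66: wire reel, 66 mm across, 10 mm high, white flanges with a copper band on top and round its edge; 26 mm hole through its middle; lies flat on the bench at the start. Origin: centre of its underside, z up along the hole. May be absent (then None).
- reel60: wire reel, 60 mm across, 10 mm high, white flanges with a green band on top and round its edge; 26 mm hole through its middle; lies flat on the bench at the start. Origin: centre of its underside, z up along the hole. May be absent (then None).
- reel54: wire reel, 54 mm across, 10 mm high, white flanges with a blue band on top and round its edge; 26 mm hole through its middle; lies flat on the bench at the start. Origin: centre of its underside, z up along the hole. May be absent (then None).
- reel48: wire reel, 48 mm across, 10 mm high, white flanges with a red band on top and round its edge; 26 mm hole through its middle; lies flat on the bench at the start. Origin: centre of its underside, z up along the hole. May be absent (then None).
- reel42: wire reel, 42 mm across, 10 mm high, white flanges with a purple band on top and round its edge; 26 mm hole through its middle; lies flat on the bench at the start. Origin: centre of its underside, z up along the hole. May be absent (then None).
- collar: brass stop collar, a plain ring 36 mm across and 14 mm high with a 26 mm hole; lies flat on the bench at the start. Origin: centre of its underside, z up along the hole. Always there.
- bead_board: grey bead board, a flat slab 160 mm long (x) by 60 mm wide (y) by 14 mm high, 0.35 kg, three dark grooves with a few beads fixed in them; loose on the bench. Origin: centre of its underside. Either end may lie to either end of the mat.
- long_mat: terracotta mat, 190 mm long (x) by 90 mm wide (y), flush with the bench and fixed. Origin: its centre, at bench height.
- black_pliers: pliers with black handles, about 145 mm long (handles to -x), 14 mm high, lying on the bench near the robot; not to be moved. Origin at bench height by the joint.
- red_pliers: pliers with red handles, about 145 mm long, 14 mm high, lying at the far side; not to be moved. Origin at bench height by the joint.
- blue_cup: blue cup, 92 mm across the rim and 75 mm high; not to be moved. Origin: centre of its underside.
- dropper: small amber bottle with a black cap, 36 mm across, 85 mm high; not to be moved. Origin: centre of its underside.
- bead_jar: clear jar with a wooden lid, 60 mm across, 60 mm high; not to be moved. Origin: centre of its underside.
- card_pack: pack of white jewellery cards, 100 by 75 by 16 mm; not to be moved. Origin: centre of its underside.
- scissors: scissors lying flat, about 130 mm long, 9 mm high (blades to +x); not to be moved. Origin at bench height by the pivot.
Not all that is in view belongs to the job. Leave any black look-alike of the reel48 alone.

How it is judged (in metres and radians):
On the way, in this order (a step that is already met when the one before it is completed fails the run):
1. the stand is on the round pad (horizontal distance between stand and round_pad below 0.015 m and angle between stand's own z axis and vertical below 0.05 rad and height (world z) of stand below 0.004 m), for 0.2 s.
2. every reel present is down the post, fully home, widest at the bottom (all of step 1 and horizontal distance between each of reel66, reel60, reel54, reel48, reel42 and stand below 0.008 m and angle between each of reel66, reel60, reel54, reel48, reel42's own z axis and vertical below 0.08 rad and z of each of reel66, reel60, reel54, reel48, reel42 in the frame of stand above 0.009 m and z of reel66 in the frame of stand below 0.0145 m and (z of reel60 in the frame of stand below 0.0145 m or distance between reel60 and reel66 below 0.0135 m) and z of each of reel60, reel54, reel48, reel42 in the frame of reel66 above 0.007 m and (z of reel54 in the frame of stand below 0.0145 m or distance between reel54 and reel66 below 0.0135 m or distance between reel54 and reel60 below 0.0135 m) and z of each of reel54, reel48, reel42 in the frame of reel60 above 0.007 m and (z of reel48 in the frame of stand below 0.0145 m or distance between reel48 and reel66 below 0.0135 m or distance between reel48 and reel60 below 0.0135 m or distance between reel48 and reel54 below 0.0135 m) and z of each of reel48, reel42 in the frame of reel54 above 0.007 m and (z of reel42 in the frame of stand below 0.0145 m or distance between reel42 and reel66 below 0.0135 m or distance between reel42 and reel60 below 0.0135 m or distance between reel42 and reel54 below 0.0135 m or distance between reel42 and reel48 below 0.0135 m) and z of reel42 in the frame of reel48 above 0.007 m), for 0.2 s.
3. the collar is down on top of the reels (all of step 2 and horizontal distance between collar and stand below 0.008 m and angle between collar's own z axis and vertical below 0.08 rad and z of collar in the frame of stand above 0.009 m and (z of collar in the frame of stand below 0.0145 m or distance between collar and reel66 below 0.0135 m or distance between collar and reel60 below 0.0135 m or distance between collar and reel54 below 0.0135 m or distance between collar and reel48 below 0.0135 m or distance between collar and reel42 below 0.0135 m) and z of collar in the frame of reel66 above 0.007 m and z of collar in the frame of reel60 above 0.007 m and z of collar in the frame of reel54 above 0.007 m and z of collar in the frame of reel48 above 0.007 m and z of collar in the frame of reel42 above 0.007 m), for 0.2 s.
At the end, for the whole second after the job is handed in: Stand on the pad (centres within 15 mm); every reel present level on the post, widest lowest, resting on the foot or the reel below (gap under 2 mm); collar likewise on the top reel; bead board on the long mat (within 16 mm each way and 0.2 rad); all at rest (all of step 3 and x of bead_board in the frame of long_mat between -0.016 and 0.016 m and y of bead_board in the frame of long_mat between -0.016 and 0.016 m and angle between the x axis of bead_board and the x axis of long_mat, either way round below 0.2 rad and height (world z) of bead_board below 0.004 m and linear speed of each of reel66, reel60, reel54, reel48, reel42, collar, stand, bead_board below 0.02 m/s); the robot touches nothing.
It fails at once if the stand or the bead board is lifted off the bench (by more than 12 mm) (height (world z) of any of stand, bead_board above 0.012 m).
It fails at once if the stand is tipped (more than 0.3 rad) (angle between stand's own z axis and vertical above 0.3 rad).
It fails at once if a bystander is moved (more than 30 mm) (distance of any of black_pliers, red_pliers, blue_cup, dropper, bead_jar, card_pack, scissors from where it was at the start of the episode above 0.03 m).
Of reel66, reel60, reel54, reel48, reel42 only 3 to 5 are there at a start; the rules pass over those that are not, and their reading is None.
At some moment in a run one of reel66, reel60, reel54, reel48, reel42, collar, bead_board may be knocked a few centimetres aside while the robot is not near it.
Once in a run the grip may slacken for a moment while it holds something.
It also fails if it takes over 210 s, if anything falls off the work surface, if the arm or the gripper's body presses on something with over 40 N, if the wrist force passes 120 N, or if a joint passes its speed limit or range.

ROBOT

A 7-joint arm with a two-finger parallel gripper is mounted at the origin on the work surface. World frame = base frame: x ahead of the robot, y to its left, z up, the work surface at z = 0. Lengths are in mm, angles in rad, forces in N, time in s.
With the tool pointing down it reaches from about 400 to 875 mm from the base axis. Payload 4.4 kg.
Tool frame: the origin (TCP) lies at the very end of the fingers, on their centre line; the grasp point (between the pads) lies 19 mm behind it; z points along the fingers, y is the line along which they close (so a half turn about z gives the same grasp; the last joint's range is limited). The gripper opens to 85 mm and grips with 20 to 120 N. Pads are 22 mm wide; open, the fingers measure 114 mm over their backs; the gripper's body (76 mm by 85 mm) begins 54 mm behind the grasp point. The pads swing forward as they close: fully open they stand 13 mm farther back than shut.
Start: joints at [-1.324, 0.628, 0.038, 1.517, -0.027, 0.996, -0.02], TCP at [199.997, 618.481, 231.313] pointing down, gripper open.
Joint ranges: [-3.06, 3.06], [-0.37, 2.12], [-1.25, 1.32], [0.18, 2.47], [-1.1, 4.24], [0.23, 1.98], [-2.94, 2.94]. Speed limits (rad/s): [2.57, 2.57, 3.14, 3.14, 3.14, 3.14, 3.14].

INTERFACE

Orientations are given as [roll, pitch, yaw] about the fixed x, y, z axes, in that order (R = Rz(yaw) Ry(pitch) Rx(roll)).
In Python, from cell import status, get_image, ctrl, models gives the robot as it stands.
- The arm moves only by the shell command python3 -m handwheel 'ROWS' [OPENING]. ROWS is JSON, a list of rows, each an object with "delta_pos": the shift along the world's x, y, z in cm, a list of three; "yaw": the turn about the world's z in rad. A call has 1 to 10 rows; each row shifts and turns the commanded pose from where the row before left it; what a row does not reach is not made up. A row lasts 1/12 s, in which the tool goes at most 41.7 mm and 7.16 degrees, less where a joint would pass 70% of its speed; a pose out of reach is approached as far as the arm can. A call is refused whole if a number of a shift passes 4.17 or a number of a turn 0.125, either way. A call with a gripper value outside its range is refused whole. OPENING is the opening, from -1 (shut) to 1 (fully open), set as the call begins (- or left out, the last holds). The fingers move at their own pace and stop on an object; the grip force is fixed at half the most. Time passes only in rows, so rows that do not move let the fingers close. It gives the time, the measured TCP pose, the force, the opening and the grip force at its end, in the units of the state.
- status.read_state(): the state, without advancing time (a new reading comes with each control period).
- get_image(name): name is "scene" or "top"; returns a dict with "color" (384x512x3 uint8, red, green, blue), "z_map" (384x512 float32, mm along the optical axis (not along the pixel's ray), 0 where there is no reading), "fx", "fy", "cx", "cy" (pixels), "k1" (the pictures are not rectified: a ray, as slopes to the right and down, at radius r is drawn at 1 + k1 r^2 times it, then the intrinsics apply), "position" and "rotation" of the camera in the world. Camera axes: x right, y up, looking along -z (the intrinsics and any distortion apply to the point x, -y, -z); pixel columns grow to the right and rows downward; lengths in mm; the calibration is good to about 2 mm. A picture is of the moment at which its call begins.
- ctrl.finish_job(): hands the job in; it is judged then, once.
Trained networks look in a picture, given as the dict that the camera call returned (one of the last four; its "shot" number tells which), for a name from the list of things; names that differ only in an ending like _2 or _b are one class to them, and where a whole thing is asked for, a point or a joint stands for the part that bears it (a point fixed in the world has none). Each returns a list of dicts, best first, with "score" (0 to 1); they miss things now and then, are a little off and sometimes report something else, mostly with a low value. They report only what shows in the picture. A call takes as long as a camera call. They do not tell look-alikes from the thing itself.
- models.boxes_of(picture, name): "rect" ([left, top, right, bottom] in pixels, round what is visible of it).
The state is a dict: "clock": time; "qpos": joint angles; "qd": joint speeds; "tau": joint torques, N m; "eef_pos": TCP position; "tool_rot": TCP orientation; "force": force on the tool from outside, world axes, zero at the start; "torque": the same for the moment, N m; "width": finger opening in mm; "gripper_force": force on a finger pad.
Only numpy, scipy, OpenCV 4.12 (cv2) and the standard library are available. Lean on these libraries where they do the work, as an engineer would, in place of code of your own. Each camera call takes 0.05 s, during which the arm holds its last target. There are 200 camera calls.

## Working session

There is one attempt and no reset: what is moved stays moved. The work goes in short steps, Python scripts to look and compute and a shell command to move; the robot and the scene stay as the last step left them, time stands still between calls to the robot, and variables do not carry over. Pictures are saved under pics/ and viewed, at most 14 in all, crops included, and the job is handed in when it is done.

```bash
ls; mkdir -p pics
cat > h.py <<'E'
import numpy as np, cv2
from cell import status,get_image,ctrl,models
def world(p,mode='z'):
    "HxWx3 map of world points from depth"
    h,w=p['z_map'].shape
    u,v=np.meshgrid(np.arange(w),np.arange(h))
    K=np.array([[p['fx'],0,p['cx']],[0,p['fy'],p['cy']],[0,0,1.]])
    xd=np.stack([(u-p['cx'])/p['fx'],(v-p['cy'])/p['fy']],-1)
    x=xd.copy()
    for _ in range(20): x=xd/(1+p['k1']*(x**2).sum(-1,keepdims=True))
    z=p['z_map'][...,None]
    c=np.concatenate([x[...,:1],-x[...,1:],-np.ones_like(z)],-1)
    R=np.array(p['rotation'],float)
    if R.shape!=(3,3): raise Exception(R)
    ray=c@R.T; pos=np.array(p['position'],float)
    return pos+ray*z, ray, pos
def atz(p,z):
    _,ray,pos=world(p); return pos+ray*((z-pos[2])/ray[...,2])[...,None]
E
python3 - <<'E'
from h import *
print(status.read_state())
for n in ['top','scene']:
    p=get_image(n); print(n,{k:p[k] for k in p if k not in('color','z_map')})
    cv2.imwrite(f'pics/{n}0.png',cv2.resize(p['color'][...,::-1],(800,600),interpolation=cv2.INTER_CUBIC))
    W,_,_=world(p)
    for o in 'stand round_pad reel66 reel60 reel54 reel48 reel42 collar bead_board long_mat'.split():
        for b in models.boxes_of(p,o)[:3]:
            l,t,r,bt=b['rect']; cu,cv=int((l+r)/2),int((t+bt)/2)
            print(o,round(b['score'],2),[round(x) for x in b['rect']],W[min(cv,383),min(cu,511)].round(0))
E
```

```text
pics
{'clock': 0.0, 'qpos': array([-1.3238208 ,  0.62936776,  0.03841254,  1.51835904, -0.02700138,
        0.99628362, -0.01998562]), 'qd': array([ 8.89480931e-04, -1.88793936e-03, -4.02672637e-04,  1.64112980e-03,
        2.10553201e-05,  4.88289713e-04, -1.26770362e-04]), 'tau': array([ 9.13660788e-04, -5.63395536e+01,  1.22640576e+00, -1.93447959e+01,
        1.10115673e-02,  1.05022584e-02, -1.33991873e-05]), 'eef_pos': array([199.77081253, 617.89052974, 230.37738564]), 'tool_rot': array([-3.13969193e+00,  7.50658950e-06,  2.82885476e+00]), 'force': array([0.07111037, 0.93960821, 0.05775137]), 'torque': array([-0.01617231, -0.01033068,  0.03108264]), 'gripper_force': 0.0, 'width': 85.4114550255499}
top {'fx': 384.00307772675626, 'fy': 384.00307772675626, 'cx': 260.9310749485708, 'cy': 187.36174597086816, 'k1': -0.0021664513438777173, 'position': array([ 448.81681188,   32.48591819, 1201.94497284]), 'rotation': array([ 0.11086089, -0.01164847, -1.59752688]), 'shot': 1}Traceback (most recent call last):
  File "<stdin>", line 6, in <module>
  File "h.py", line 14, in world
    if R.shape!=(3,3): raise Exception(R)
                       ^^^^^^^^^^^^^^^^^^
Exception: [ 0.11086089 -0.01164847 -1.59752688]
```

```bash
sed -i "s/    if R.shape.*/    R=Rotation.from_euler('xyz',R).as_matrix()/; 1a from scipy.spatial.transform import Rotation" h.py
python3 - <<'E'
from h import *
for n in ['top','scene']:
    p=get_image(n); print(n,p['position'],p['rotation'])
    cv2.imwrite(f'pics/{n}0.png',cv2.resize(p['color'][...,::-1],(800,600),interpolation=cv2.INTER_CUBIC))
    W,_,_=world(p)
    for o in 'stand round_pad reel66 reel60 reel54 reel48 reel42 collar bead_board long_mat'.split():
        for b in models.boxes_of(p,o)[:3]:
            l,t,r,bt=b['rect']; cu,cv=int((l+r)/2),int((t+bt)/2)
            print(o,round(b['score'],2),[round(x) for x in b['rect']],W[min(cv,383),min(cu,511)].round(0))
E
```

```text
top [ 448.81681188   32.48591819 1201.94497284] [ 0.11086089 -0.01164847 -1.59752688]
stand 0.82 [304, 167, 336, 201] [ 586. -161.   46.]
round_pad 0.58 [249, 194, 295, 239] [491. -17.   3.]
round_pad 0.32 [203, 173, 224, 194] [601. 166.  -6.]
reel66 0.63 [125, 222, 143, 237] [462. 413.  -2.]
reel66 0.58 [166, 162, 185, 182] [641. 285.  -1.]
reel66 0.57 [147, 201, 168, 215] [526. 341.  -1.]
reel60 0.63 [125, 222, 143, 237] [462. 413.  -2.]
reel60 0.58 [166, 162, 185, 182] [641. 285.  -1.]
reel60 0.57 [147, 201, 168, 215] [526. 341.  -1.]
reel54 0.63 [125, 222, 143, 237] [462. 413.  -2.]
reel54 0.58 [166, 162, 185, 182] [641. 285.  -1.]
reel54 0.57 [147, 201, 168, 215] [526. 341.  -1.]
reel48 0.63 [125, 222, 143, 237] [462. 413.  -2.]
reel48 0.58 [166, 162, 185, 182] [641. 285.  -1.]
reel48 0.57 [147, 201, 168, 215] [526. 341.  -1.]
reel42 0.63 [125, 222, 143, 237] [462. 413.  -2.]
reel42 0.58 [166, 162, 185, 182] [641. 285.  -1.]
reel42 0.57 [147, 201, 168, 215] [526. 341.  -1.]
bead_board 0.73 [306, 222, 353, 267] [ 400. -190.   11.]
long_mat 0.79 [358, 150, 388, 210] [ 599. -340.  
[... 671 characters left out ...]
160, 333, 166] [523. 343.   1.]
reel54 0.42 [329, 143, 340, 151] [448. 411.   0.]
reel48 0.67 [282, 180, 301, 198] [614. 160.  11.]
reel48 0.53 [323, 160, 333, 166] [523. 343.   1.]
reel48 0.42 [329, 143, 340, 151] [448. 411.   0.]
reel42 0.67 [282, 180, 301, 198] [614. 160.  11.]
reel42 0.53 [323, 160, 333, 166] [523. 343.   1.]
reel42 0.42 [329, 143, 340, 151] [448. 411.   0.]
collar 0.54 [308, 141, 316, 145] [405. 337.   3.]
collar 0.48 [354, 137, 377, 164] [558. 473.  51.]
bead_board 0.89 [159, 156, 194, 191] [ 415. -197.   21.]
long_mat 0.94 [129, 206, 160, 252] [ 612. -338.    5.]
long_mat 0.47 [306, 137, 314, 147] [396. 333.   1.]
long_mat 0.45 [178, 199, 209, 224] [ 599. -176.   10.]
```

View pics/top0.png

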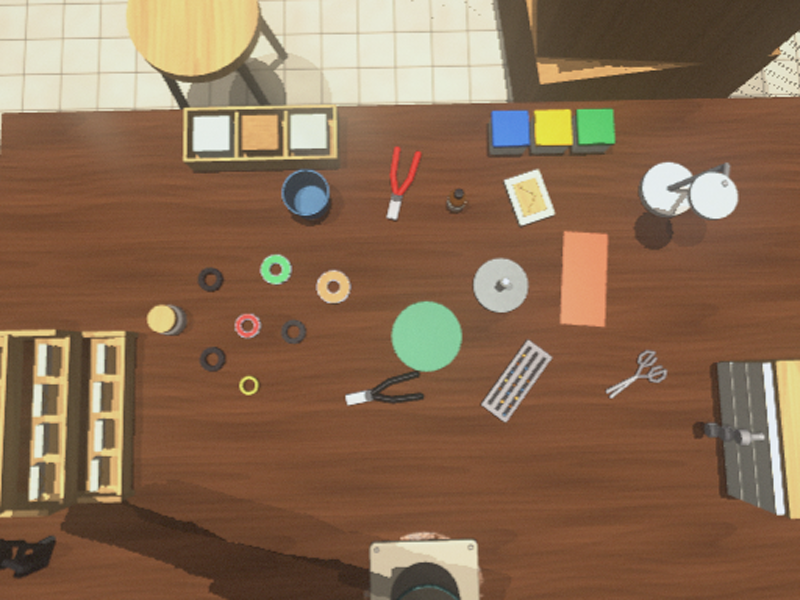

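View pics/scene0.png

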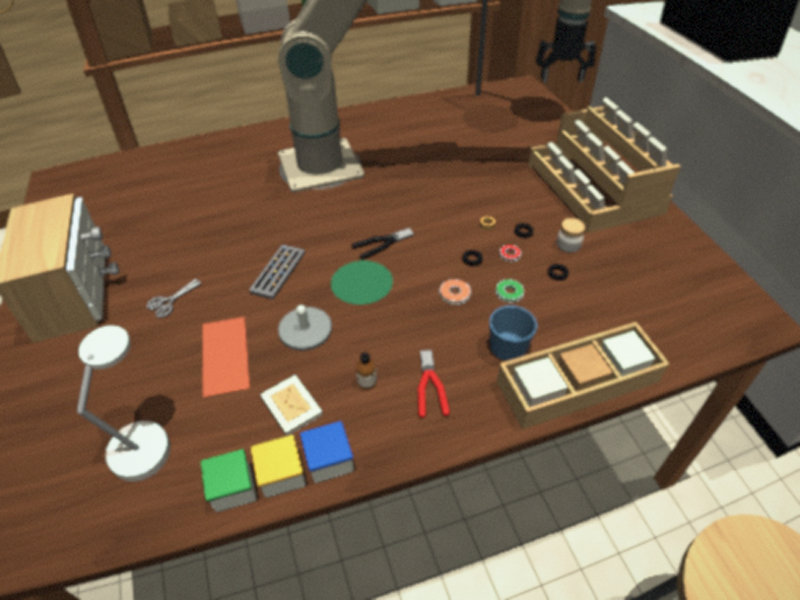

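Top view (800 px scale) shows copper reel66 at (333,287), green reel60 (276,269), red reel48 (247,325), three black decoys at (211,279), (293,331) and (212,358), the brass collar (248,385), the stand (500,285), pad (427,337), board (517,381) and mat (584,279). There is no blue or purple reel. The scene view agrees. Next I measure by colour.

```bash
cat > m.py <<'E'
from h import *
# name: hsv ranges (cv: H 0-180), expected height of the feature top, world ROI
C={'reel66':((5,90,130),(18,200,255),10),'reel60':((50,90,120),(75,255,255),10),'reel48':((172,110,120),(180,255,255),10),
'reel54':((95,90,120),(120,255,255),10),'reel42':((125,60,90),(160,255,255),10),
'collar':((22,100,120),(34,255,255),14),'round_pad':((60,70,60),(90,255,230),0),'long_mat':((2,120,150),(12,255,255),0)}
def measure(n='top',names=C,verbose=1):
    p=get_image(n); hsv=cv2.cvtColor(p['color'],cv2.COLOR_RGB2HSV); out={}
    for o in names:
        lo,hi,h=C[o]; A=atz(p,h)
        m=cv2.inRange(hsv,lo,hi)
        m[(A[...,0]<330)|(A[...,0]>720)|(abs(A[...,1])>520)]=0
        k,lab,st,ce=cv2.connectedComponentsWithStats(m)
        res=[]
        for i in range(1,k):
            if st[i,4]<12: continue
            pts=A[lab==i][:,:2].astype(np.float32)
            hull=cv2.convexHull(pts)
            if o=='long_mat': r=cv2.minAreaRect(hull); res.append((st[i,4],np.round(r[0],1),np.round(r[1],0),round(r[2],1)))
            else: (c,r)=cv2.minEnclosingCircle(hull); res.append((st[i,4],np.round(c,1),round(2*r)))
        res.sort(key=lambda t:-t[0]); out[o]=res[:3]
        if verbose: print(n,o,*[tuple(x.tolist() if hasattr(x,'tolist') else x for x in t) for t in res[:3]])
    return p,out
def grey(p,x0,x1,y0,y1,zmin,zmax):
    W,_,_=world(p); hsv=cv2.cvtColor(p['color'],cv2.COLOR_RGB2HSV)
    m=(W[...,0]>x0)&(W[...,0]<x1)&(W[...,1]>y0)&(W[...,1]<y1)&(hsv[...,1]<60)&(hsv[...,2]>70)
    return m
E
python3 - <<'E'
from m import *
for n in ['top','scene']:
    p,_=measure(n)
    W,_,_=world(p)
    m=grey(p,530,660,-250,-90,0,0).astype(np.uint8)
    A=atz(p,12); c,r=cv2.minEnclosingCircle(cv2.convexHull(A[m>0][:,:2].astype(np.float32))); print(n,'foot',c,2*r)
    t=m.astype(bool)&(W[...,2]>40); A=atz(p,70); print('post',W[t].mean(0), A[t][:,:2].mean(0),t.sum())
    m=grey(p,310,500,-290,-110,0,0); A=atz(p,14); print('board',cv2.minAreaRect(cv2.convexHull(A[m][:,:2].astype(np.float32))))
    print('bench z',np.median(W[(abs(W[...,0]-500)<100)&(abs(W[...,1]-50)<200)][:,2]))
E
```

```text
top reel66 (5222, [679.4, -0.6], 1038) (1127, [365.7, 196.4], 647) (588, [536.6, 126.2], 190)
top reel60 (157, [636.2, 279.9], 54)
top reel48
top reel54
top reel42
top collar (175, [542.4, 504.4], 51) (79, [407.6, 331.1], 37)
top round_pad (1515, [495.1, -19.2], 138) (178, [638.6, 281.0], 56)
top long_mat (1779, [604.0, -342.7], [94.0, 194.0], 84.4) (74, [524.9, 338.6], [40.0, 41.0], 44.5)
top foot (592.1137084960938, -170.3512725830078) 110.94403076171875
post [ 591.00951764 -167.19226516   64.69493768] [ 590.36634801 -166.28295212] 44
board ((402.69854736328125, -193.066162109375), (61.234703063964844, 160.2713623046875), 51.82477569580078)
bench z 0.8134551145785736
scene reel66 (1467, [609.8, -338.0], 215) (217, [595.4, 169.2], 72) (59, [396.9, 342.1], 56)
scene reel60 (812, [503.4, -19.3], 134) (118, [635.3, 282.3], 58)
scene reel48
scene reel54
scene reel42
scene collar
scene round_pad (836, [491.6, -16.1], 141) (120, [628.4, 286.3], 57)
scene long_mat (1406, [601.0, -340.0], [94.0, 196.0], 84.3) (127, [585.8, 173.7], [57.0, 61.0], 54.3) (20, [506.2, 358.6], [41.0, 16.0], 27.7)
scene foot (593.6514892578125, -170.81842041015625) 120.27490997314453
post [ 598.52268543 -169.2238707    58.50808066] [ 609.15606322 -169.87741571] 49
board ((406.19305419921875, -191.99996948242188), (64.95761108398438, 166.1918487548828), 51.82673263549805)
bench z 0.500673194158253
```

```bash
python3 -m handwheel '[{"delta_pos":[1.8,-3.6,0],"yaw":0},{"delta_pos":[1.8,-3.6,0],"yaw":0},{"delta_pos":[1.8,-3.6,0],"yaw":0},{"delta_pos":[1.8,-3.6,0],"yaw":0},{"delta_pos":[1.8,-3.6,0],"yaw":0},{"delta_pos":[1.8,-3.6,0],"yaw":0},{"delta_pos":[1.8,-3.6,0],"yaw":0},{"delta_pos":[1.8,-3.6,0],"yaw":0},{"delta_pos":[1.8,-3.6,0],"yaw":0},{"delta_pos":[1.8,-3.6,0],"yaw":0}]' 1
python3 -m handwheel '[{"delta_pos":[1.8,-3.6,0],"yaw":0},{"delta_pos":[1.8,-3.6,0],"yaw":0},{"delta_pos":[1.8,-3.6,0],"yaw":0},{"delta_pos":[1.8,-3.6,0],"yaw":0},{"delta_pos":[1.8,-3.6,0],"yaw":0},{"delta_pos":[1.8,-3.6,0],"yaw":0},{"delta_pos":[1.8,-3.6,0],"yaw":0},{"delta_pos":[1.8,-3.6,0],"yaw":0},{"delta_pos":[1.8,-3.6,0],"yaw":0},{"delta_pos":[0,0,0],"yaw":0}]' 1
python3 -c "
from cell import status;s=status.read_state();print(s['qpos'])"
```

```text
clock: 2.08
eef_pos: [380.7, 256.8, 231.7]
tool_rot: [3.141, 0.0, 2.829]
force: [0.9, -0.0, -0.7]
width: 85.4
gripper_force: 0.0
clock: 2.92
eef_pos: [545.0, -75.6, 231.8]
tool_rot: [-3.137, 0.006, 2.817]
force: [1.4, -2.0, 0.2]
width: 85.6
gripper_force: 0.0
[ 1.18063405e-03  4.83915014e-01  1.20905690e-01  1.80558519e+00
 -6.68613125e-02  8.51071795e-01  1.39881561e+00]
```

```bash
python3 -m handwheel '[{"delta_pos":[1.7,-3.5,0],"yaw":0},{"delta_pos":[1.7,-3.5,0],"yaw":0},{"delta_pos":[1.6,-3.4,0],"yaw":0},{"delta_pos":[0,0,-3],"yaw":0},{"delta_pos":[0,0,-3],"yaw":0},{"delta_pos":[0,0,-3],"yaw":0},{"delta_pos":[0,0,-2],"yaw":0},{"delta_pos":[0,0,0],"yaw":0},{"delta_pos":[0,0,0],"yaw":0},{"delta_pos":[0,0,0],"yaw":0}]' 1
```

```text
clock: 3.75
eef_pos: [593.1, -169.7, 122.7]
tool_rot: [3.142, 0.002, 2.829]
force: [1.3, 0.5, 0.3]
width: 85.4
gripper_force: 0.0
```

```bash
python3 -m handwheel '[{"delta_pos":[0,0,-3],"yaw":0},{"delta_pos":[0,0,-3],"yaw":0},{"delta_pos":[0,0,-3],"yaw":0},{"delta_pos":[0,0,0],"yaw":0},{"delta_pos":[0,0,0],"yaw":0}]' 1
python3 -m handwheel '[{"delta_pos":[0,0,0],"yaw":0},{"delta_pos":[0,0,0],"yaw":0},{"delta_pos":[0,0,0],"yaw":0},{"delta_pos":[0,0,0],"yaw":0},{"delta_pos":[0,0,0],"yaw":0},{"delta_pos":[0,0,0],"yaw":0},{"delta_pos":[0,0,0],"yaw":0},{"delta_pos":[0,0,0],"yaw":0}]' -1
```

```text
clock: 4.17
eef_pos: [592.1, -169.5, 31.9]
tool_rot: [-3.142, -0.0, 2.829]
force: [-0.3, -0.1, 0.2]
width: 85.3
gripper_force: 0.0
clock: 4.83
eef_pos: [592.5, -169.6, 32.4]
tool_rot: [3.141, 0.001, 2.829]
force: [-1.1, 0.8, 6.4]
width: 18.5
gripper_force: 58.4
```

```bash
python3 -m handwheel '[{"delta_pos":[-0.5,0.8,0],"yaw":0},{"delta_pos":[-1.1,1.7,0],"yaw":0},{"delta_pos":[-1.1,1.7,0],"yaw":0},{"delta_pos":[-1.1,1.7,0],"yaw":0},{"delta_pos":[-1.1,1.7,0],"yaw":0},{"delta_pos":[-1.1,1.7,0],"yaw":0},{"delta_pos":[-1.1,1.7,0],"yaw":0},{"delta_pos":[-1.1,1.7,0],"yaw":0},{"delta_pos":[-1.1,1.7,0],"yaw":0},{"delta_pos":[-0.5,0.8,0],"yaw":0}]' -1
python3 -m handwheel '[{"delta_pos":[0,0,0],"yaw":0},{"delta_pos":[0,0,0],"yaw":0},{"delta_pos":[0,0,0],"yaw":0}]' 
python3 -m handwheel '[{"delta_pos":[0,0,0],"yaw":0},{"delta_pos":[0,0,0],"yaw":0},{"delta_pos":[0,0,0],"yaw":0},{"delta_pos":[0,0,0],"yaw":0},{"delta_pos":[0,0,0],"yaw":0},{"delta_pos":[0,0,3],"yaw":0},{"delta_pos":[0,0,4],"yaw":0},{"delta_pos":[0,0,4],"yaw":0},{"delta_pos":[0,0,4],"yaw":0},{"delta_pos":[0,0,0],"yaw":0}]' 1
```

```text
clock: 5.67
eef_pos: [495.5, -17.4, 32.4]
tool_rot: [3.141, 0.005, 2.829]
force: [3.6, -6.2, 2.1]
width: 18.3
gripper_force: 59.7
clock: 5.92
eef_pos: [494.6, -16.0, 32.3]
tool_rot: [3.14, 0.001, 2.83]
force: [-0.4, 3.3, 10.2]
width: 18.6
gripper_force: 60.2
clock: 6.75
eef_pos: [498.3, -18.0, 187.8]
tool_rot: [3.138, 0.012, 2.828]
force: [0.9, 0.8, -1.5]
width: 85.7
gripper_force: 0.0
```

```bash
python3 - <<'E'
import re
s=open('m.py').read()
s=s.replace("((5,90,130),(18,200,255),10)","((8,60,190),(18,200,255),10)").replace("((172,110,120),(180,255,255),10)","((0,80,180),(7,255,255),10)")
s=s.replace("<330)","<360)").replace("abs(A[...,1])>520","abs(A[...,1]-130)>270")
open('m.py','w').write(s)
E
python3 - <<'E'
from m import *
for n in ['top','scene']:
    p,_=measure(n); W,_,_=world(p)
    hsv=cv2.cvtColor(p['color'],cv2.COLOR_RGB2HSV)
    for xy in [(595,169),(525,339)]:
        A=atz(p,10); d=np.hypot(A[...,0]-xy[0],A[...,1]-xy[1])
        m=(d<35)&(d>15); print(np.percentile(hsv[m],[10,50,90],axis=0).tolist())
cv2.imwrite('pics/s1.png',cv2.resize(p['color'][100:300,130:400,::-1],(800,592)))
E
```

```text
top reel66 (42, [611.7, 181.3], 47) (18, [583.2, 177.0], 26)
top reel60 (155, [636.1, 279.8], 54)
top reel48 (110, [525.9, 335.6], 46)
top reel54
top reel42
top collar (79, [407.4, 330.9], 38)
top round_pad (179, [638.6, 281.0], 56) (48, [485.1, 37.6], 67)
top long_mat (71, [524.9, 338.6], [40.0, 41.0], 44.5)
[[11.0, 54.0, 128.0], [18.0, 113.0, 229.0], [19.0, 137.0, 231.0]]
[[2.0, 69.30000000000001, 118.0], [11.0, 141.0, 127.0], [12.0, 152.7, 228.7]]
scene reel66 (177, [597.4, 167.4], 66)
scene reel60 (116, [635.3, 282.3], 58) (106, [526.6, -20.5], 124)
scene reel48 (67, [523.8, 338.3], 48)
scene reel54
scene reel42
scene collar
scene round_pad (229, [494.0, -17.5], 137) (120, [628.2, 286.3], 57)
scene long_mat (128, [585.1, 173.8], [57.0, 61.0], 57.3) (37, [511.3, 347.6], [41.0, 45.0], 70.6)
[[10.0, 97.0, 171.2], [11.0, 130.0, 230.0], [11.0, 138.0, 237.4]]
[[1.0, 78.6, 111.0], [6.0, 134.0, 145.0], [12.0, 160.0, 221.0]]
```

View pics/s1.png

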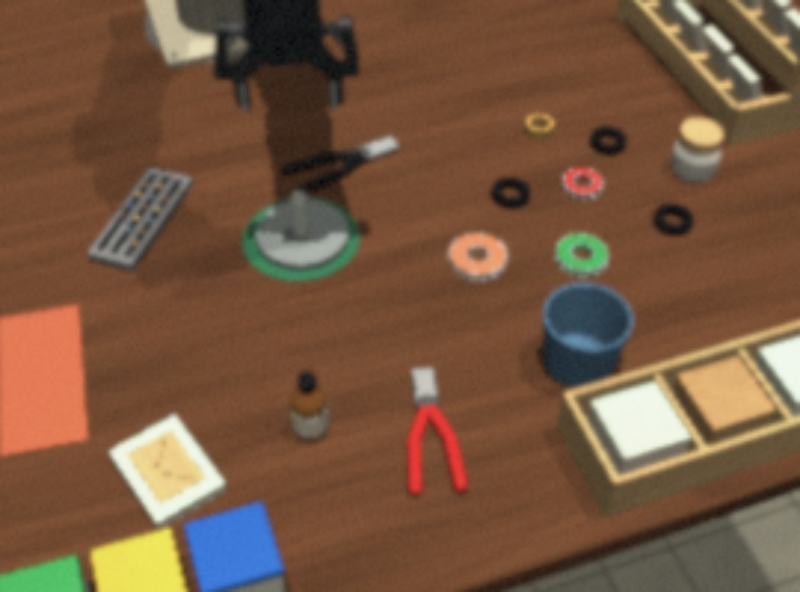

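Stand is on the pad (crop ~(300,235)) and every reel is in place; refine the reel centres using brightness.

```bash
cat >> m.py <<'E'
G={'reel66':(597,168,66),'reel60':(636,281,60),'reel48':(525,337,48),'collar':(407,331,36)}
def refine(names=('reel66','reel60','reel48','collar'),cams=('top','scene'),g={}):
    for n in cams:
        p=get_image(n); hsv=cv2.cvtColor(p['color'],cv2.COLOR_RGB2HSV)
        for o in names:
            x,y,D=G[o]; x,y=g.get(o,(x,y)); A=atz(p,14 if o=='collar' else 10)
            for _ in range(3):
                d=np.hypot(A[...,0]-x,A[...,1]-y)
                m=(d<D/2+14)&((hsv[...,2]>165))
                if m.sum()<20: print(n,o,'lost');break
                (x,y),r=cv2.minEnclosingCircle(cv2.convexHull(A[m][:,:2].astype(np.float32)))
            print(n,o,round(x,1),round(y,1),'D',round(2*r),m.sum())
def post(cams=('top','scene'),c=(494,-18),zlim=40):
    for n in cams:
        p=get_image(n); W,_,_=world(p); A=atz(p,70); hsv=cv2.cvtColor(p['color'],cv2.COLOR_RGB2HSV)
        d=np.hypot(W[...,0]-c[0],W[...,1]-c[1])
        t=(d<25)&(W[...,2]>58)&(W[...,2]<85); print(n,'post',A[t][:,:2].mean(0).round(1),t.sum(),W[t].mean(0).round(1))
        m=(np.hypot(*(atz(p,12)[...,:2]-np.array(c)).transpose(2,0,1))<66)&(hsv[...,1]<50)&(hsv[...,2]>60)
        print(n,'foot',[np.round(v,1) for v in cv2.minEnclosingCircle(cv2.convexHull(atz(p,12)[m][:,:2].astype(np.float32)))])
E
python3 -c "
from m import *
refine(); post()"
```

```text
top reel66 597.6 164.8 D 68 313
top reel60 636.2 279.5 D 60 235
top reel48 525.9 336.2 D 48 142
top collar 407.1 332.5 D 37 65
scene reel66 597.9 166.7 D 70 203
scene reel60 636.1 281.3 D 59 127
scene reel48 524.1 338.3 D 49 76
scene collar 405.4 334.5 D 36 23
top post [nan nan] 0 [nan nan nan]
top foot [array([498.3,  20.2]), np.float64(49.8)]
scene post [503.3 -17.9] 28 [498.7 -16.8  65.6]
scene foot [array([492.1, -14.6]), np.float64(63.3)]m.py:43: RuntimeWarning: Mean of empty slice.
  t=(d<25)&(W[...,2]>58)&(W[...,2]<85); print(n,'post',A[t][:,:2].mean(0).round(1),t.sum(),W[t].mean(0).round(1))
  ret = um.true_divide(
```

```bash
python3 -m handwheel '[{"delta_pos":[2.0,3.6,0],"yaw":0},{"delta_pos":[2.0,3.6,0],"yaw":0},{"delta_pos":[2.0,3.6,0],"yaw":0},{"delta_pos":[2.1,3.6,0],"yaw":0},{"delta_pos":[2.2,3.8,-3],"yaw":0},{"delta_pos":[0,0,-4],"yaw":0},{"delta_pos":[0,0,-4],"yaw":0},{"delta_pos":[0,0,-4],"yaw":0},{"delta_pos":[0,0,0],"yaw":0},{"delta_pos":[0,0,0],"yaw":0}]' 1
```

```text
clock: 7.88
eef_pos: [589.3, 155.2, 34.5]
tool_rot: [-3.137, -0.007, 2.828]
force: [0.1, -0.3, 1.3]
width: 85.8
gripper_force: 0.0
```

```bash
python3 -m handwheel '[{"delta_pos":[0.85,1.05,0],"yaw":0},{"delta_pos":[0,0,0],"yaw":0},{"delta_pos":[0,0,-1.5],"yaw":0},{"delta_pos":[0,0,-1.5],"yaw":0},{"delta_pos":[0,0,-0.7],"yaw":0},{"delta_pos":[0,0,0],"yaw":0},{"delta_pos":[0,0,0],"yaw":0}]' 1
python3 -m handwheel '[{"delta_pos":[0,0,0],"yaw":0},{"delta_pos":[0,0,0],"yaw":0},{"delta_pos":[0,0,0],"yaw":0},{"delta_pos":[0,0,0],"yaw":0},{"delta_pos":[0,0,0],"yaw":0},{"delta_pos":[0,0,0],"yaw":0}]' -1
```

```text
clock: 8.47
eef_pos: [601.4, 166.7, 2.2]
tool_rot: [3.141, 0.001, 2.829]
force: [-0.6, -0.2, 0.2]
width: 85.4
gripper_force: 0.0
clock: 8.97
eef_pos: [607.3, 173.2, 10.0]
tool_rot: [3.127, 0.011, 2.829]
force: [-2.2, 16.5, 40.3]
width: 12.6
gripper_force: 20.4
```

```bash
python3 -m handwheel '[{"delta_pos":[0,0,2],"yaw":0},{"delta_pos":[0,0,2],"yaw":0},{"delta_pos":[0,0,2],"yaw":0},{"delta_pos":[0,0,0],"yaw":0},{"delta_pos":[0,0,0],"yaw":0},{"delta_pos":[0,0,0],"yaw":0},{"delta_pos":[0,0,0],"yaw":0}]' 1
python3 -c "
from m import *
refine(['reel66']); 
p=get_image('scene');cv2.imwrite('pics/s2.png',cv2.resize(p['color'][130:230,200:340,::-1],(800,571)))"
```

```text
clock: 9.55
eef_pos: [599.9, 166.6, 59.9]
tool_rot: [-3.141, -0.002, 2.829]
force: [-0.4, 0.4, -0.1]
width: 85.6
gripper_force: 0.0
top reel66 585.5 144.2 D 56 30
scene reel66 lost
scene reel66 597 168 D 56 17
```

View pics/s2.png

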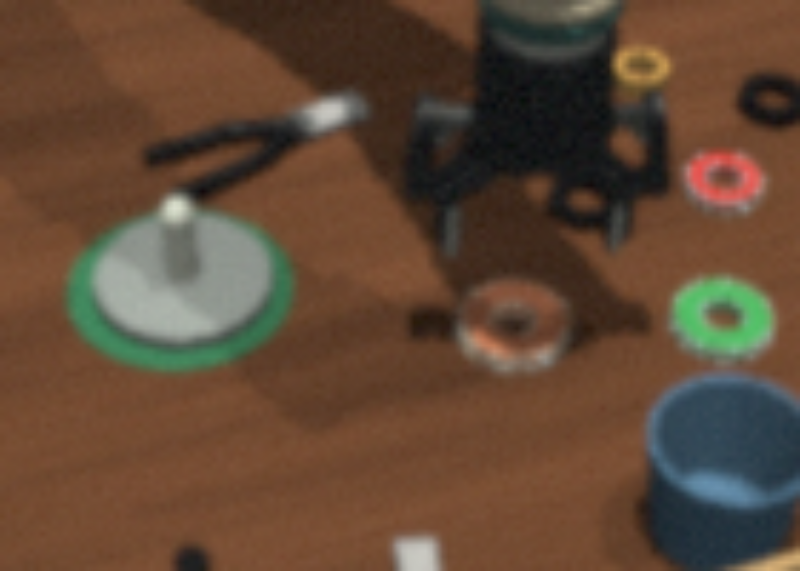

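```bash
python3 -c "
from m import *
p=get_image('scene'); A=atz(p,10)
print(A[185,290],A[186,290])
for b in models.boxes_of(p,'reel66')[:3]:
    l,t,r,bo=b['rect'];print(b, A[int(round((t+bo)/2-1)),int(round((l+r)/2))])
p=get_image('top');W,_,_=world(p)
for b in models.boxes_of(p,'reel66')[:5]: 
    l,t,r,bo=b['rect'];print(b, atz(p,10)[int(round((t+bo)/2)),int(round((l+r)/2))])
"
```

```text
[595.11643158 164.44887974  10.        ] [599.54703573 162.6128797   10.        ]
{'rect': [320.1, 176.2, 334.6, 193.4], 'score': 0.72} [633.35331563 286.51179587  10.        ]
{'rect': [327.2, 140.7, 338.5, 153.4], 'score': 0.61} [456.64808856 400.67997065  10.        ]
{'rect': [321.3, 157.4, 338.2, 167.6], 'score': 0.58} [535.18673745 347.81767092  10.        ]
{'rect': [127.5, 221.8, 142.9, 237.3], 'score': 0.69} [459.08986294 405.6439788   10.        ]
{'rect': [148.6, 201.8, 158.6, 212.6], 'score': 0.56} [528.35424094 347.68900412  10.        ]
{'rect': [212.4, 187.9, 223.8, 192.6], 'score': 0.49} [576.22345888 149.06255654  10.        ]
{'rect': [223.1, 241.8, 272.8, 256.3], 'score': 0.27} [391.92252676  59.80061975  10.        ]
```

```bash
python3 -m handwheel '[{"delta_pos":[-0.2,-0.1,-2],"yaw":0},{"delta_pos":[0,0,-2],"yaw":0},{"delta_pos":[0,0,-1.5],"yaw":0},{"delta_pos":[0,0,-0.5],"yaw":0},{"delta_pos":[0,0,0],"yaw":0},{"delta_pos":[0,0,0],"yaw":0},{"delta_pos":[0,0,0],"yaw":0}]' 1
```

```text
clock: 10.48
eef_pos: [599.6, 165.9, 1.8]
tool_rot: [3.141, 0.001, 2.829]
force: [0.3, -0.6, -0.2]
width: 85.2
gripper_force: 0.0
```

```bash
python3 -m handwheel '[{"delta_pos":[-0.1,0,-0.3],"yaw":0},{"delta_pos":[0,0,-0.2],"yaw":0},{"delta_pos":[0,0,0],"yaw":0},{"delta_pos":[0,0,0],"yaw":0}]' 1
python3 -m handwheel '[{"delta_pos":[0,0,0],"yaw":0},{"delta_pos":[0,0,0],"yaw":0},{"delta_pos":[0,0,0],"yaw":0},{"delta_pos":[0,0,0],"yaw":0}]' -1
```

```text
clock: 10.82
eef_pos: [597.7, 165.8, -4.0]
tool_rot: [3.141, 0.0, 2.829]
force: [-0.2, -0.1, -0.6]
width: 85.4
gripper_force: 0.0
clock: 11.15
eef_pos: [597.8, 165.4, -2.8]
tool_rot: [-3.142, -0.0, 2.828]
force: [-3.2, -1.0, 9.3]
width: 63.2
gripper_force: 62.9
```

```bash
python3 -m handwheel '[{"delta_pos":[0,0,2],"yaw":0},{"delta_pos":[0,0,4],"yaw":0},{"delta_pos":[0,0,4],"yaw":0},{"delta_pos":[-1,-1.7,1],"yaw":0},{"delta_pos":[-1.8,-3.2,0],"yaw":0},{"delta_pos":[-1.8,-3.2,0],"yaw":0},{"delta_pos":[-1.8,-3.2,0],"yaw":0},{"delta_pos":[-1.8,-3.2,0],"yaw":0},{"delta_pos":[-1.4,-2.5,0],"yaw":0},{"delta_pos":[-0.7,-1.2,0],"yaw":0}]' -1
python3 -m handwheel '[{"delta_pos":[0,0,0],"yaw":0},{"delta_pos":[0,0,0],"yaw":0},{"delta_pos":[0,0,0],"yaw":0}]'
```

```text
clock: 11.98
eef_pos: [492.0, -20.5, 106.0]
tool_rot: [-3.139, -0.002, 2.824]
force: [0.2, 0.2, -0.5]
width: 63.0
gripper_force: 66.1
clock: 12.23
eef_pos: [495.7, -15.2, 105.9]
tool_rot: [3.14, 0.001, 2.83]
force: [0.6, 1.0, 0.4]
width: 63.1
gripper_force: 66.1
```

```bash
python3 -m handwheel '[{"delta_pos":[-0.1,-0.1,-2],"yaw":0},{"delta_pos":[0,0,-1.5],"yaw":0},{"delta_pos":[0,0,-1],"yaw":0},{"delta_pos":[0,0,-1],"yaw":0},{"delta_pos":[0,0,0],"yaw":0}]' -1
python3 -m handwheel '[{"delta_pos":[0,0,-1],"yaw":0},{"delta_pos":[0,0,-1],"yaw":0},{"delta_pos":[0,0,0],"yaw":0}]'
```

```text
clock: 12.65
eef_pos: [493.1, -16.3, 49.1]
tool_rot: [-3.141, -0.003, 2.83]
force: [-0.8, 0.3, -1.4]
width: 63.2
gripper_force: 66.1
clock: 12.9
eef_pos: [493.1, -17.1, 29.4]
tool_rot: [-3.141, -0.002, 2.829]
force: [0.3, -0.0, -0.7]
width: 63.3
gripper_force: 66.1
```

```bash
python3 -m handwheel '[{"delta_pos":[0,0,-1],"yaw":0},{"delta_pos":[0,0,-0.7],"yaw":0},{"delta_pos":[0,0,0],"yaw":0},{"delta_pos":[0,0,0],"yaw":0}]' -1
python3 -m handwheel '[{"delta_pos":[0,0,0],"yaw":0},{"delta_pos":[0,0,0],"yaw":0},{"delta_pos":[0,0,0],"yaw":0},{"delta_pos":[0,0,0],"yaw":0},{"delta_pos":[0,0,2],"yaw":0},{"delta_pos":[0,0,4],"yaw":0},{"delta_pos":[0,0,4],"yaw":0},{"delta_pos":[1.0,2.1,2],"yaw":0},{"delta_pos":[1.5,3.3,0],"yaw":0},{"delta_pos":[1.5,3.3,0],"yaw":0}]' 1
```

```text
clock: 13.23
eef_pos: [493.3, -17.3, 13.4]
tool_rot: [-3.141, -0.001, 2.829]
force: [-0.8, -0.2, -1.1]
width: 63.2
gripper_force: 66.1
clock: 14.07
eef_pos: [535.4, 69.8, 136.3]
tool_rot: [3.14, 0.004, 2.826]
force: [0.1, 0.7, -0.5]
width: 85.1
gripper_force: 0.0
```

```bash
cat >> m.py <<'E'
def stack(c=(494,-17)):
    p=get_image('scene'); W,_,_=world(p)
    d=np.hypot(W[...,0]-c[0],W[...,1]-c[1])
    for a,b in [(12,17),(18,24),(24,30),(30,33),(38,50)]:
        t=(d>a)&(d<b); print('ring',a,b,'z',np.percentile(W[t][:,2],[10,50,90]).round(1),t.sum())
    cv2.imwrite('pics/st.png',cv2.resize(p['color'][150:210,190:270,::-1],(640,480)))
E
python3 -c "
from m import *
refine(['reel60','reel48','collar']); stack()"
```

```text
top reel60 636.2 279.5 D 60 235
top reel48 525.9 336.2 D 48 141
top collar 407.1 332.5 D 37 65
scene reel60 636.1 281.3 D 59 125
scene reel48 524.5 339.6 D 51 79
scene collar 404.6 334.1 D 36 24
ring 12 17 z [20.5 23.  50.1] 22
ring 18 24 z [20.3 22.3 24.2] 40
ring 24 30 z [19.9 22.2 24. ] 55
ring 30 33 z [12.4 19.4 22.8] 48
ring 38 50 z [ 10.1  13.7 248.2] 267
```

View pics/st.png

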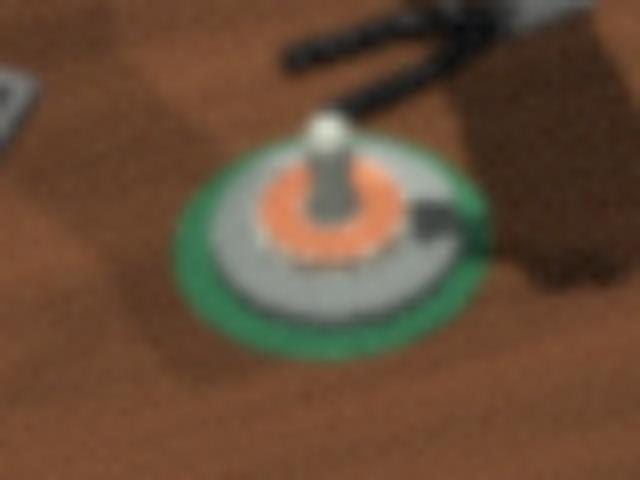

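Reel66 sits flat on the foot around the post (crop (330,210)), top at 22 mm. Next, reel60.

```bash
python3 -m handwheel '[{"delta_pos":[1.7,3.5,0],"yaw":0},{"delta_pos":[1.7,3.5,0],"yaw":0},{"delta_pos":[1.7,3.5,0],"yaw":0},{"delta_pos":[1.7,3.5,0],"yaw":0},{"delta_pos":[1.7,3.5,0],"yaw":0},{"delta_pos":[0.8,1.7,-3],"yaw":0},{"delta_pos":[0,0,-4],"yaw":0},{"delta_pos":[0,0,-2.5],"yaw":0},{"delta_pos":[0,0,0],"yaw":0},{"delta_pos":[0,0,0],"yaw":0}]' 1
```

```text
clock: 15.05
eef_pos: [625.6, 259.6, 37.5]
tool_rot: [-3.138, -0.003, 2.827]
force: [0.8, -0.4, 1.3]
width: 85.3
gripper_force: 0.0
```

```bash
python3 -m handwheel '[{"delta_pos":[1.0,2.1,0],"yaw":0},{"delta_pos":[0,0,-1],"yaw":0},{"delta_pos":[0,0,-1],"yaw":0},{"delta_pos":[0,0,-1],"yaw":0},{"delta_pos":[0,0,0],"yaw":0},{"delta_pos":[0,0,0],"yaw":0},{"delta_pos":[0,0,0],"yaw":0}]' 1
```

```text
clock: 15.63
eef_pos: [636.9, 281.9, 9.1]
tool_rot: [-3.141, 0.0, 2.828]
force: [-0.1, -0.2, -0.7]
width: 85.4
gripper_force: 0.0
```

```bash
python3 -m handwheel '[{"delta_pos":[0,-0.1,-0.8],"yaw":0},{"delta_pos":[0,0,-0.35],"yaw":0},{"delta_pos":[0,0,0],"yaw":0},{"delta_pos":[0,0,0],"yaw":0}]' 1
python3 -m handwheel '[{"delta_pos":[0,0,0],"yaw":0},{"delta_pos":[0,0,0],"yaw":0},{"delta_pos":[0,0,0],"yaw":0},{"delta_pos":[0,0,0],"yaw":0}]' -1
```

```text
clock: 15.97
eef_pos: [636.4, 281.6, -3.1]
tool_rot: [-3.141, -0.001, 2.829]
force: [1.3, -0.3, -0.7]
width: 85.4
gripper_force: 0.0
clock: 16.3
eef_pos: [637.0, 281.8, -1.5]
tool_rot: [3.141, 0.0, 2.829]
force: [-1.6, -1.0, 6.7]
width: 56.9
gripper_force: 62.3
```

```bash
python3 -m handwheel '[{"delta_pos":[0,0,2],"yaw":0},{"delta_pos":[0,0,4],"yaw":0},{"delta_pos":[-0.5,-1,3.5],"yaw":0},{"delta_pos":[-1.6,-3.3,1],"yaw":0},{"delta_pos":[-1.6,-3.3,0],"yaw":0},{"delta_pos":[-1.6,-3.3,0],"yaw":0},{"delta_pos":[-1.6,-3.3,0],"yaw":0},{"delta_pos":[-1.6,-3.3,0],"yaw":0},{"delta_pos":[-1.6,-3.3,0],"yaw":0},{"delta_pos":[-1.6,-3.3,0],"yaw":0}]' -1
python3 -m handwheel '[{"delta_pos":[-1.6,-3.3,0],"yaw":0},{"delta_pos":[-0.7,-1.6,0],"yaw":0},{"delta_pos":[-0.3,-0.9,0],"yaw":0},{"delta_pos":[0,0,0],"yaw":0},{"delta_pos":[0,0,0],"yaw":0},{"delta_pos":[0,0,0],"yaw":0}]'
```

```text
clock: 17.13
eef_pos: [519.0, 39.4, 102.7]
tool_rot: [3.141, 0.001, 2.829]
force: [-0.1, -0.5, -1.4]
width: 57.0
gripper_force: 64.1
clock: 17.63
eef_pos: [495.0, -15.3, 102.4]
tool_rot: [3.14, 0.001, 2.831]
force: [0.3, -0.3, -1.6]
width: 56.8
gripper_force: 64.2
```

```bash
python3 -m handwheel '[{"delta_pos":[-0.15,-0.15,-2],"yaw":0},{"delta_pos":[0,0,-1.5],"yaw":0},{"delta_pos":[0,0,-1],"yaw":0},{"delta_pos":[0,0,-1],"yaw":0},{"delta_pos":[0,0,0],"yaw":0}]' -1
python3 -m handwheel '[{"delta_pos":[0,0,-1],"yaw":0},{"delta_pos":[0,0,-1],"yaw":0},{"delta_pos":[0,0,-0.5],"yaw":0},{"delta_pos":[0,0,0],"yaw":0},{"delta_pos":[0,0,0],"yaw":0}]'
```

```text
clock: 18.05
eef_pos: [492.4, -17.4, 45.7]
tool_rot: [3.141, -0.001, 2.831]
force: [1.1, 1.0, -0.6]
width: 56.7
gripper_force: 64.3
clock: 18.47
eef_pos: [492.8, -18.5, 22.1]
tool_rot: [3.141, 0.001, 2.829]
force: [2.0, 1.7, -1.5]
width: 57.2
gripper_force: 64.2
```

```bash
python3 -m handwheel '[{"delta_pos":[0,0,0],"yaw":0},{"delta_pos":[0,0,0],"yaw":0},{"delta_pos":[0,0,0],"yaw":0},{"delta_pos":[0,0,0],"yaw":0},{"delta_pos":[0,0,3],"yaw":0},{"delta_pos":[0,0,4],"yaw":0},{"delta_pos":[0,1,3.5],"yaw":0},{"delta_pos":[0.3,4,0],"yaw":0},{"delta_pos":[0.3,4,0],"yaw":0},{"delta_pos":[0.3,4,0],"yaw":0}]' 1
python3 -c "
from m import *
refine(['reel48','collar']); stack((494,-18))"
```

```text
clock: 19.3
eef_pos: [501.6, 112.2, 128.6]
tool_rot: [3.141, 0.002, 2.826]
force: [0.2, 0.1, -1.0]
width: 85.9
gripper_force: 0.0
top reel48 525.9 336.2 D 48 141
top collar 407.8 331.7 D 36 64
scene reel48 524.5 339.6 D 51 79
scene collar 404.6 334.1 D 36 24
ring 12 17 z [28.6 33.4 53.1] 30
ring 18 24 z [29.5 31.9 34.4] 42
ring 24 30 z [21.3 30.9 33.9] 81
ring 30 33 z [11.1 20.4 28. ] 46
ring 38 50 z [ 9.7 11.9 14.2] 153
```

View pics/st.png

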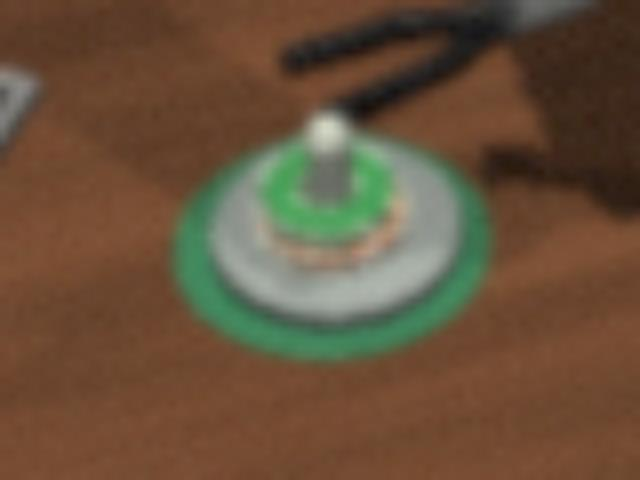

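Green reel60 is home (crop (328,190)). Next, reel48 with a half-opened gripper.

```bash
python3 -m handwheel '[{"delta_pos":[0.4,4,0],"yaw":0},{"delta_pos":[0.4,4,0],"yaw":0},{"delta_pos":[0.4,4,0],"yaw":0},{"delta_pos":[0.4,4,0],"yaw":0},{"delta_pos":[0.4,4,0],"yaw":0},{"delta_pos":[0.3,2.3,-2],"yaw":0},{"delta_pos":[0,0,-4],"yaw":0},{"delta_pos":[0,0,-3],"yaw":0},{"delta_pos":[0,0,0],"yaw":0},{"delta_pos":[0,0,0],"yaw":0}]' 0.5
python3 -m handwheel '[{"delta_pos":[0,0,0],"yaw":0},{"delta_pos":[0,0,0],"yaw":0}]'
```

```text
clock: 20.28
eef_pos: [523.5, 331.7, 36.1]
tool_rot: [-3.137, -0.002, 2.827]
force: [0.6, -0.0, 0.5]
width: 64.2
gripper_force: 0.0
clock: 20.45
eef_pos: [526.2, 334.1, 39.7]
tool_rot: [3.139, 0.003, 2.827]
force: [-0.2, -0.2, 0.8]
width: 64.2
gripper_force: 0.0
```

```bash
python3 -m handwheel '[{"delta_pos":[-0.1,0.35,-2],"yaw":0},{"delta_pos":[0,0,-1],"yaw":0},{"delta_pos":[0,0,-0.5],"yaw":0},{"delta_pos":[0,0,0],"yaw":0},{"delta_pos":[0,0,0],"yaw":0},{"delta_pos":[0,0,0],"yaw":0}]' 0.5
```

```text
clock: 20.95
eef_pos: [523.9, 337.8, 3.1]
tool_rot: [3.141, 0.001, 2.829]
force: [-0.1, 0.6, -0.1]
width: 64.1
gripper_force: 0.0
```

```bash
python3 -m handwheel '[{"delta_pos":[0.1,0,-0.3],"yaw":0},{"delta_pos":[0,0,0],"yaw":0},{"delta_pos":[0,0,0],"yaw":0}]' 0.5
python3 -m handwheel '[{"delta_pos":[0,0,0],"yaw":0},{"delta_pos":[0,0,0],"yaw":0},{"delta_pos":[0,0,0],"yaw":0},{"delta_pos":[0,0,0],"yaw":0}]' -1
```

```text
clock: 21.2
eef_pos: [524.3, 337.8, -0.6]
tool_rot: [3.141, 0.0, 2.829]
force: [-0.3, 0.2, -0.1]
width: 64.1
gripper_force: 0.0
clock: 21.53
eef_pos: [524.3, 337.7, 0.2]
tool_rot: [3.141, 0.0, 2.829]
force: [-2.1, -0.6, 6.8]
width: 45.1
gripper_force: 60.2
```

```bash
python3 -m handwheel '[{"delta_pos":[0,0,2],"yaw":0},{"delta_pos":[0,0,4],"yaw":0},{"delta_pos":[-0.1,-1,3.5],"yaw":0},{"delta_pos":[-0.3,-3.5,1],"yaw":0},{"delta_pos":[-0.3,-3.5,0],"yaw":0},{"delta_pos":[-0.3,-3.5,0],"yaw":0},{"delta_pos":[-0.3,-3.5,0],"yaw":0},{"delta_pos":[-0.3,-3.5,0],"yaw":0},{"delta_pos":[-0.3,-3.5,0],"yaw":0},{"delta_pos":[-0.3,-3.5,0],"yaw":0}]' -1
python3 -m handwheel '[{"delta_pos":[-0.3,-3.5,0],"yaw":0},{"delta_pos":[-0.3,-3.3,0],"yaw":0},{"delta_pos":[-0.2,-2,0],"yaw":0},{"delta_pos":[-0.2,-1.2,0],"yaw":0},{"delta_pos":[0,0,0],"yaw":0},{"delta_pos":[0,0,0],"yaw":0},{"delta_pos":[0,0,0],"yaw":0}]'
```

```text
clock: 22.37
eef_pos: [501.9, 81.2, 104.5]
tool_rot: [3.141, 0.0, 2.829]
force: [1.0, 0.1, -1.4]
width: 44.9
gripper_force: 61.5
clock: 22.95
eef_pos: [492.5, -15.9, 104.4]
tool_rot: [3.141, -0.0, 2.83]
force: [0.5, 0.0, -0.4]
width: 45.1
gripper_force: 61.5
```

```bash
python3 -m handwheel '[{"delta_pos":[0.1,-0.1,-2],"yaw":0},{"delta_pos":[0,0,-1.2],"yaw":0},{"delta_pos":[0,0,-1],"yaw":0},{"delta_pos":[0,0,-1],"yaw":0},{"delta_pos":[0,0,0],"yaw":0}]' -1
python3 -m handwheel '[{"delta_pos":[0,0,-1],"yaw":0},{"delta_pos":[0,0,-0.8],"yaw":0},{"delta_pos":[0,0,0],"yaw":0},{"delta_pos":[0,0,0],"yaw":0}]'
```

```text
clock: 23.37
eef_pos: [492.3, -17.2, 50.6]
tool_rot: [-3.141, -0.003, 2.83]
force: [-0.5, -0.1, -0.4]
width: 44.8
gripper_force: 61.5
clock: 23.7
eef_pos: [492.9, -18.2, 33.9]
tool_rot: [-3.141, -0.001, 2.829]
force: [0.1, -0.3, -0.3]
width: 45.0
gripper_force: 61.5
```

```bash
python3 -m handwheel '[{"delta_pos":[0,0,0],"yaw":0},{"delta_pos":[0,0,0],"yaw":0},{"delta_pos":[0,0,0],"yaw":0},{"delta_pos":[0,0,3],"yaw":0},{"delta_pos":[0,0,4],"yaw":0},{"delta_pos":[-0.3,1,2],"yaw":0},{"delta_pos":[-0.9,3.7,0],"yaw":0},{"delta_pos":[-0.9,3.7,0],"yaw":0},{"delta_pos":[-0.9,3.7,0],"yaw":0},{"delta_pos":[-0.9,3.7,0],"yaw":0}]' 0.5
python3 -c "
from m import *
refine(['collar']); stack((494,-18))"
```

```text
clock: 24.53
eef_pos: [453.9, 141.2, 125.0]
tool_rot: [3.141, 0.001, 2.828]
force: [0.0, 0.1, -0.6]
width: 63.7
gripper_force: 0.0
top collar 407.8 331.7 D 36 64
scene collar 405.4 334.5 D 36 23
ring 12 17 z [37.7 42.3 57.1] 25
ring 18 24 z [32.4 41.  43.4] 58
ring 24 30 z [20.9 30.1 35.5] 88
ring 30 33 z [ 9.4 18.5 23.7] 45
ring 38 50 z [ 9.5 11.9 14.3] 146
```

View pics/st.png

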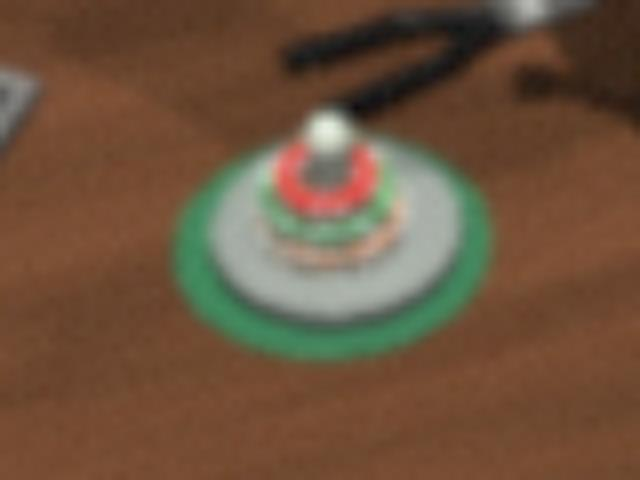

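All three reels are stacked home (red on top, crop (328,180)). Now the collar.

```bash
python3 -m handwheel '[{"delta_pos":[-0.9,3.7,0],"yaw":0},{"delta_pos":[-0.9,3.7,0],"yaw":0},{"delta_pos":[-0.9,3.7,0],"yaw":0},{"delta_pos":[-0.9,3.7,0],"yaw":0},{"delta_pos":[-0.9,3.7,0],"yaw":0},{"delta_pos":[-0.3,0.7,-3],"yaw":0},{"delta_pos":[0,0,-4],"yaw":0},{"delta_pos":[0,0,-2],"yaw":0},{"delta_pos":[0,0,0],"yaw":0},{"delta_pos":[0,0,0],"yaw":0}]' 0.5
python3 -m handwheel '[{"delta_pos":[0,0,0],"yaw":0},{"delta_pos":[0,0,0],"yaw":0}]'
```

```text
clock: 25.52
eef_pos: [406.7, 330.0, 33.9]
tool_rot: [-3.139, -0.0, 2.827]
force: [0.9, -0.2, 0.7]
width: 64.0
gripper_force: 0.0
clock: 25.68
eef_pos: [407.8, 331.9, 36.0]
tool_rot: [3.139, 0.002, 2.827]
force: [-0.6, -0.4, -0.8]
width: 64.0
gripper_force: 0.0
```

```bash
python3 -m handwheel '[{"delta_pos":[-0.1,0.1,-1.5],"yaw":0},{"delta_pos":[0,0,-1],"yaw":0},{"delta_pos":[0,0,-0.8],"yaw":0},{"delta_pos":[0,0,0],"yaw":0},{"delta_pos":[0,0,0],"yaw":0},{"delta_pos":[0,0,0],"yaw":0}]' 0.5
python3 -m handwheel '[{"delta_pos":[0,0,0],"yaw":0},{"delta_pos":[0,0,0],"yaw":0},{"delta_pos":[0,0,0],"yaw":0},{"delta_pos":[0,0,0],"yaw":0},{"delta_pos":[0,0,0],"yaw":0}]' -1
```

```text
clock: 26.18
eef_pos: [405.5, 332.8, 1.6]
tool_rot: [3.141, 0.0, 2.829]
force: [0.1, 0.4, -0.0]
width: 63.8
gripper_force: 0.0
clock: 26.6
eef_pos: [405.5, 333.0, 2.2]
tool_rot: [3.141, 0.0, 2.828]
force: [-0.5, -0.4, 6.6]
width: 33.7
gripper_force: 58.9
```

```bash
python3 -m handwheel '[{"delta_pos":[0,0,2],"yaw":0},{"delta_pos":[0,0,4],"yaw":0},{"delta_pos":[0.2,-1,3.5],"yaw":0},{"delta_pos":[0.9,-3.5,1],"yaw":0},{"delta_pos":[0.9,-3.5,0],"yaw":0},{"delta_pos":[0.9,-3.5,0],"yaw":0},{"delta_pos":[0.9,-3.5,0],"yaw":0},{"delta_pos":[0.9,-3.5,0],"yaw":0},{"delta_pos":[0.9,-3.5,0],"yaw":0},{"delta_pos":[0.9,-3.5,0],"yaw":0}]' -1
python3 -m handwheel '[{"delta_pos":[0.8,-3.5,0],"yaw":0},{"delta_pos":[0.7,-3.3,0],"yaw":0},{"delta_pos":[0.5,-1.9,0],"yaw":0},{"delta_pos":[0.3,-0.9,0],"yaw":0},{"delta_pos":[0,0,0],"yaw":0},{"delta_pos":[0,0,0],"yaw":0},{"delta_pos":[0,0,0],"yaw":0}]'
```

```text
clock: 27.43
eef_pos: [470.3, 76.1, 106.6]
tool_rot: [3.141, 0.0, 2.829]
force: [0.8, 0.3, -1.3]
width: 33.6
gripper_force: 59.9
clock: 28.02
eef_pos: [492.7, -16.0, 106.2]
tool_rot: [3.141, -0.001, 2.832]
force: [-0.7, 1.3, -1.2]
width: 33.4
gripper_force: 59.9
```

```bash
python3 -m handwheel '[{"delta_pos":[0.1,-0.15,-2],"yaw":0},{"delta_pos":[0,0,-1],"yaw":0},{"delta_pos":[0,0,-0.8],"yaw":0},{"delta_pos":[0,0,-0.8],"yaw":0},{"delta_pos":[0,0,0],"yaw":0}]' -1
python3 -m handwheel '[{"delta_pos":[0,0,-0.8],"yaw":0},{"delta_pos":[0,0,-0.6],"yaw":0},{"delta_pos":[0,0,0],"yaw":0},{"delta_pos":[0,0,0],"yaw":0},{"delta_pos":[0,0,0],"yaw":0}]'
```

```text
clock: 28.43
eef_pos: [493.0, -18.7, 58.8]
tool_rot: [-3.141, -0.003, 2.83]
force: [0.3, 1.6, -1.5]
width: 33.7
gripper_force: 59.8
clock: 28.85
eef_pos: [493.9, -19.0, 46.1]
tool_rot: [3.141, -0.001, 2.829]
force: [-0.6, 4.2, -4.4]
width: 33.4
gripper_force: 59.9
```

```bash
python3 -m handwheel '[{"delta_pos":[0,0,0],"yaw":0},{"delta_pos":[0,0,0],"yaw":0},{"delta_pos":[0,0,0],"yaw":0},{"delta_pos":[0,0,3],"yaw":0},{"delta_pos":[0,0,4],"yaw":0},{"delta_pos":[0,0,2],"yaw":0},{"delta_pos":[2,3,0],"yaw":-0.118},{"delta_pos":[2,3,0],"yaw":-0.118},{"delta_pos":[0,3,0],"yaw":-0.118},{"delta_pos":[0,0,0],"yaw":0}]' 1
python3 -c "
from m import *
p=get_image('top'); m=grey(p,310,500,-290,-110,0,0); A=atz(p,14); print('board',cv2.minAreaRect(cv2.convexHull(A[m][:,:2].astype(np.float32))))
p=get_image('scene'); m=grey(p,310,500,-290,-110,0,0); A=atz(p,14); print('board',cv2.minAreaRect(cv2.convexHull(A[m][:,:2].astype(np.float32))))
stack((494,-18))"
```

```text
clock: 29.68
eef_pos: [535.4, 78.1, 136.6]
tool_rot: [3.137, -0.001, 2.479]
force: [-0.6, 0.5, -0.4]
width: 85.4
gripper_force: 0.0
board ((402.8980712890625, -193.30841064453125), (61.17348098754883, 159.65316772460938), 51.709659576416016)
board ((405.67047119140625, -191.58912658691406), (64.95761108398438, 167.9832000732422), 51.82673263549805)
ring 12 17 z [42.5 53.6 57. ] 27
ring 18 24 z [31.4 41.5 52.4] 66
ring 24 30 z [ 21.9  31.5 211. ] 98
ring 30 33 z [ 12.2  20.9 226.4] 66
ring 38 50 z [ 10.1  13.9 251.7] 253
```

View pics/st.png

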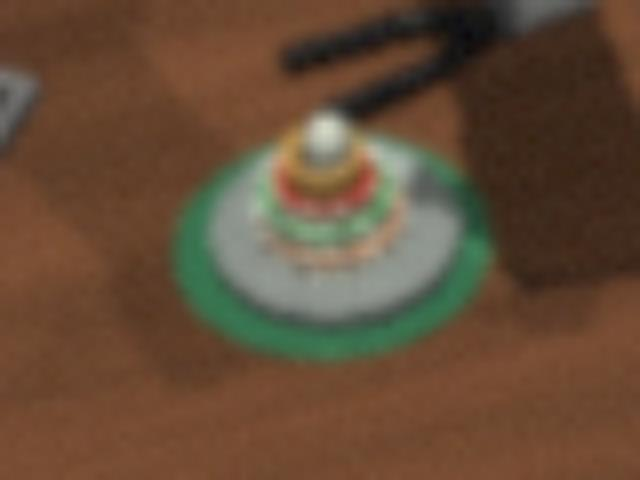

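Collar seated on the red reel (crop (325,165), top ≈ 55 mm). Now the board.

```bash
python3 -m handwheel '[{"delta_pos":[-1.6,-3.4,0],"yaw":0},{"delta_pos":[-1.6,-3.4,0],"yaw":0},{"delta_pos":[-1.6,-3.4,0],"yaw":0},{"delta_pos":[-1.6,-3.4,0],"yaw":0},{"delta_pos":[-1.6,-3.4,0],"yaw":0},{"delta_pos":[-1.6,-3.4,0],"yaw":0},{"delta_pos":[-1.6,-3.4,0],"yaw":0},{"delta_pos":[-1.6,-3.4,0],"yaw":0},{"delta_pos":[0,0,-4],"yaw":0},{"delta_pos":[0,0,-3],"yaw":0}]' 1
python3 -m handwheel '[{"delta_pos":[0,0,0],"yaw":0},{"delta_pos":[0,0,0],"yaw":0},{"delta_pos":[0,0,0],"yaw":0}]'
```

```text
clock: 30.67
eef_pos: [404.8, -207.2, 66.7]
tool_rot: [-3.14, 0.005, 2.466]
force: [0.3, 1.1, -0.9]
width: 85.3
gripper_force: 0.0
clock: 30.92
eef_pos: [406.1, -202.6, 67.3]
tool_rot: [-3.141, 0.001, 2.474]
force: [-0.0, 0.9, 0.4]
width: 85.6
gripper_force: 0.0
```

```bash
python3 -m handwheel '[{"delta_pos":[-0.3,1.0,0],"yaw":0},{"delta_pos":[0,0,-2],"yaw":0},{"delta_pos":[0,0,-2],"yaw":0},{"delta_pos":[0,0,-1.5],"yaw":0},{"delta_pos":[0,0,-0.9],"yaw":0},{"delta_pos":[0,0,0],"yaw":0},{"delta_pos":[0,0,0],"yaw":0},{"delta_pos":[0,0,0],"yaw":0}]' 1
```

```text
clock: 31.58
eef_pos: [402.2, -188.3, 20.4]
tool_rot: [3.137, -0.008, 2.476]
force: [0.3, -0.3, -1.0]
width: 85.5
gripper_force: 0.0
```

```bash
python3 -m handwheel '[{"delta_pos":[0,0,0],"yaw":0},{"delta_pos":[0,0,0],"yaw":0},{"delta_pos":[0,0,0],"yaw":0}]' 1
python3 -c "
from cell import status;s=status.read_state();print(s['qpos'],s['tau'],s['force'])"
```

```text
clock: 31.83
eef_pos: [401.8, -188.9, 19.8]
tool_rot: [3.137, -0.009, 2.474]
force: [0.6, 0.4, -0.5]
width: 85.6
gripper_force: 0.0
[ 0.22618515  0.76550031  0.23055271  2.22511537 -0.77435918  0.23823943
  2.05845171] [-1.03120271e-01 -4.65771604e+01  3.64661202e+00 -3.68659683e+00
  2.45645450e-02  5.17603371e-02 -1.86908286e-02] [ 0.59667071  0.4321971  -0.54920359]
```

```bash
python3 -m handwheel '[{"delta_pos":[0,0,2],"yaw":0},{"delta_pos":[1.6,-1.45,0],"yaw":0},{"delta_pos":[1.6,-1.45,0],"yaw":0},{"delta_pos":[0,0,0],"yaw":0},{"delta_pos":[0,0,0],"yaw":0},{"delta_pos":[0,0,0],"yaw":0}]' 1
python3 -c "
from cell import status;s=status.read_state();print(s['qpos'])"
```

```text
clock: 32.33
eef_pos: [432.7, -217.2, 39.1]
tool_rot: [3.137, -0.011, 2.474]
force: [-0.9, 0.1, -0.6]
width: 85.2
gripper_force: 0.0
[ 0.17577116  0.76430332  0.35749281  2.11467171 -0.70592642  0.39313423
  2.01202011]
```

```bash
python3 -m handwheel '[{"delta_pos":[0,0.1,-1.3],"yaw":0},{"delta_pos":[0,0,-1.3],"yaw":0},{"delta_pos":[0,0,-1.2],"yaw":0},{"delta_pos":[0,0,0],"yaw":0},{"delta_pos":[0,0,0],"yaw":0}]' 1
python3 -c "
from cell import status;s=status.read_state();print(s['qpos'],s['eef_pos'])"
```

```text
clock: 32.75
eef_pos: [432.3, -216.0, 1.0]
tool_rot: [3.138, -0.012, 2.474]
force: [-0.7, -1.4, -0.1]
width: 85.5
gripper_force: 0.0
[ 0.22990461  0.8290293   0.27247808  2.121397   -0.76266554  0.30157576
  2.06129699] [ 432.26357387 -216.04074416    0.95674595]
```

```bash
python3 -m handwheel '[{"delta_pos":[0,0,0],"yaw":0},{"delta_pos":[0,0,0],"yaw":0},{"delta_pos":[0,0,0],"yaw":0},{"delta_pos":[0,0,0],"yaw":0},{"delta_pos":[0,0,0],"yaw":0}]' -1
python3 -m handwheel '[{"delta_pos":[1.0,-0.6,0],"yaw":0},{"delta_pos":[1.7,-1.0,0],"yaw":0.06},{"delta_pos":[1.7,-1.0,0],"yaw":0.06},{"delta_pos":[1.7,-1.0,0],"yaw":0.06},{"delta_pos":[0,0,0],"yaw":0}]' -1
```

```text
clock: 33.17
eef_pos: [433.7, -217.1, 2.5]
tool_rot: [3.137, -0.009, 2.474]
force: [-1.8, 0.5, 7.9]
width: 58.0
gripper_force: 63.5
clock: 33.58
eef_pos: [496.5, -253.9, 2.5]
tool_rot: [3.138, -0.007, 2.657]
force: [-0.8, 0.1, 1.9]
width: 57.9
gripper_force: 65.5
```

```bash
python3 -m handwheel '[{"delta_pos":[1.6,-1.0,0],"yaw":0.05},{"delta_pos":[1.6,-1.0,0],"yaw":0.05},{"delta_pos":[1.6,-1.0,0],"yaw":0.05},{"delta_pos":[1.6,-1.0,0],"yaw":0.05},{"delta_pos":[1.6,-1.0,0],"yaw":0.05},{"delta_pos":[1.6,-1.0,0],"yaw":0.05},{"delta_pos":[1.6,-1.0,0],"yaw":0.05},{"delta_pos":[1.6,-1.0,0],"yaw":0.04},{"delta_pos":[1.1,-0.8,0],"yaw":0},{"delta_pos":[0.6,-0.4,0],"yaw":0}]' -1
python3 -m handwheel '[{"delta_pos":[0,0,0],"yaw":0},{"delta_pos":[0,0,0],"yaw":0},{"delta_pos":[0,0,0],"yaw":0}]'
```

```text
clock: 34.42
eef_pos: [638.3, -343.5, 2.4]
tool_rot: [3.134, -0.014, 3.044]
force: [-10.2, 5.1, 14.3]
width: 57.6
gripper_force: 66.6
clock: 34.67
eef_pos: [639.0, -344.0, 2.5]
tool_rot: [3.136, -0.011, 3.044]
force: [-2.6, 1.7, 5.7]
width: 57.8
gripper_force: 65.9
```

Release, lift, back off toward the robot and check.

```bash
python3 -m handwheel '[{"delta_pos":[0,0,0],"yaw":0},{"delta_pos":[0,0,0],"yaw":0},{"delta_pos":[0,0,0],"yaw":0},{"delta_pos":[0,0,0],"yaw":0},{"delta_pos":[0,0,3],"yaw":0},{"delta_pos":[0,0,4],"yaw":0},{"delta_pos":[0,0,4],"yaw":0},{"delta_pos":[-2.5,0,3],"yaw":0},{"delta_pos":[-3,1,2],"yaw":0},{"delta_pos":[-3,1,2],"yaw":0}]' 1
python3 -m handwheel '[{"delta_pos":[-3,1.5,0],"yaw":0},{"delta_pos":[-3,1.5,0],"yaw":0},{"delta_pos":[-3,1.5,0],"yaw":0},{"delta_pos":[0,0,0],"yaw":0},{"delta_pos":[0,0,0],"yaw":0},{"delta_pos":[0,0,0],"yaw":0}]'
python3 -c "
from m import *
for n in ['top','scene']:
    p=get_image(n); m=grey(p,500,710,-405,-285,0,0); A=atz(p,14); print('board',cv2.minAreaRect(cv2.convexHull(A[m][:,:2].astype(np.float32))))
    if n=='top': t=p['color']
stack((494,-18)); a=cv2.resize(p['color'][130:280,90:290,::-1],(800,600)); cv2.imwrite('pics/f1.png',a)
cv2.imwrite('pics/f2.png',cv2.resize(t[90:270,210:450,::-1],(800,600)))"
```

```text
clock: 35.5
eef_pos: [553.9, -325.6, 182.9]
tool_rot: [3.139, -0.008, 3.044]
force: [-0.6, -0.4, 1.1]
width: 85.6
gripper_force: 0.0
clock: 36.0
eef_pos: [465.8, -280.3, 181.8]
tool_rot: [3.139, -0.008, 3.044]
force: [0.7, -0.0, 0.6]
width: 85.1
gripper_force: 0.0
board ((593.0524291992188, -441.3817138671875), (266.5953063964844, 158.16261291503906), 86.76288604736328)
board ((55.8221435546875, -368.9102783203125), (1950.1971435546875, 96.3431167602539), 3.978325843811035)
ring 12 17 z [45.  55.2 57.9] 26
ring 18 24 z [32.9 42.5 55.6] 65
ring 24 30 z [20.7 31.2 36.5] 86
ring 30 33 z [12.  19.4 26.8] 51
ring 38 50 z [ 9.4 11.9 14.2] 147
```

View pics/f1.png

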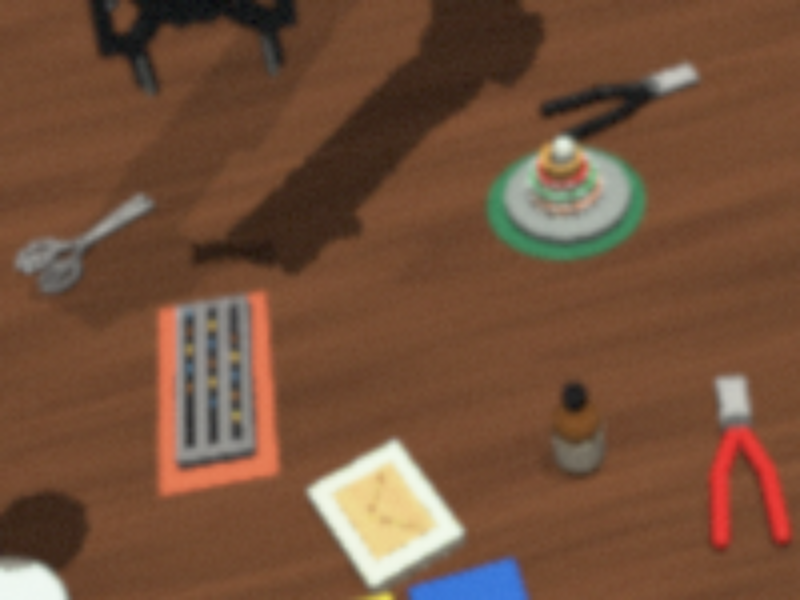

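View pics/f2.png

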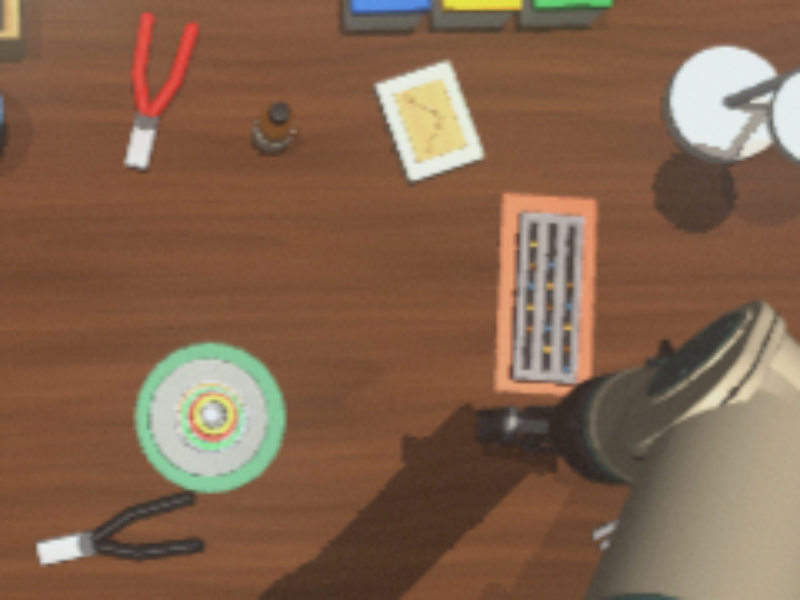

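The pictures show the board wholly within the mat and lined up with it (f2: board 513–587, mat 497–597). The full stack is upright on the pad (210,417), and the arm is clear of everything.

```bash
python3 -c "
from cell import ctrl; print(ctrl.finish_job())"
```

```text
the job is handed in; nothing more can be done
None
```

I've handed the job in, and the verdict isn't known yet: the stand is on the green pad with the copper, green and red reels (66, 60 and 48 mm; no 54 or 42 mm reel was there) and the brass collar stacked home, and the bead board lies lined up on the terracotta mat.

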